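Sort bag clips by length into their trays

ROBOT

A 6-joint arm with a two-finger parallel gripper is mounted at the origin on the work surface. World frame = base frame: x ahead of the robot, y to its left, z up, the work surface at z = 0. Lengths are in m, angles in degrees, forces in N, time in s.
With the tool pointing down it reaches from about 0.275 to 0.85 m from the base axis. Payload 5.2 kg.
Tool frame: the origin (TCP) lies between the finger pads; the fingertips stand 14 mm ahead of it and the grasp point (between the pads) lies 5 mm behind it; z points along the fingers, y is the line along which they close (so a half turn about z gives the same grasp; the last joint's range is limited). The gripper opens to 85 mm and grips with 20 to 120 N. Pads are 22 mm wide; open, the fingers measure 114 mm over their backs; the gripper's body (76 mm by 85 mm) begins 54 mm behind the grasp point. The pads swing forward as they close: fully open they stand 13 mm farther back than shut.
Start: joints at [-75.218, 14.817, 87.949, -0, 77.235, -11.62], TCP at [0.245, -0.493, 0.245] pointing down, gripper open.
Joint ranges: [-179.93, 179.93], [-52.35, 119.4], [10.71, 147.94], [-69.91, 249.91], [12.55, 155.21], [-178.61, 178.61]. Speed limits (degrees/s): [147.25, 147.25, 180, 180, 180, 180].

INTERFACE

Orientations are given as [roll, pitch, yaw] about the fixed x, y, z axes, in that order (R = Rz(yaw) Ry(pitch) Rx(roll)).
In Python, from station import * gives the robot as it stands.
- The arm moves only by the shell command python3 -m pendant 'ROWS'. ROWS is JSON, a list that holds one entry, the list of rows, each a list of 5 numbers: the opening, from -1 (shut) to 1 (fully open), then the shift along the tool's x, y, z in cm, then the turn about the tool's z in degrees. A call has 1 to 10 rows; each row is the pose to reach, as a shift and turn from the pose commanded when the call began, along the tool's axes at that moment; what a row does not reach only later rows make up. A row lasts 1/10 s, in which the tool goes at most 50 mm and 8.59 degrees, less where a joint would pass 70% of its speed; a pose out of reach is approached as far as the arm can. A call with a gripper value outside its range is refused whole. The fingers move at their own pace and stop on an object; the grip force is fixed at half the most. Time passes only in rows, so rows that repeat a pose let the fingers close. It gives the time, the measured TCP pose, the force, the opening and the grip force at its end, in the units of the state.
- sense(): the state, without advancing time (a new reading comes with each control period).
- grab_frame(name): name is "side" or "top"; returns (picture, depth): 420x560x3 uint8, red, green, blue; 420x560 float32, m along the optical axis (not along the pixel's ray), 0 where there is no reading.
- camera_model(name): a dict with "mtx" (3x3 intrinsics, pixels), "origin" and "attitude" of the camera in the world. Camera axes: x right, y up, looking along -z (the intrinsics and any distortion apply to the point x, -y, -z); pixel columns grow to the right and rows downward; lengths in m; the calibration is good to about 2 mm. A picture is of the moment at which its call begins. camera_model takes no time and is no camera call.
- job_done(): hands the job in; it is judged then, once.
The state is a dict: "t": time; "joint_pos": joint angles; "joint_velocities": joint speeds; "tau": joint torques, N m; "tool_pos": TCP position; "ee_rot": TCP orientation; "wrist_force": force on the tool from outside, world axes, zero at the start; "torque": the same for the moment, N m; "finger_gap": finger opening in m; "grip_force": force on a finger pad.
Only numpy, scipy, OpenCV 4.12 (cv2) and the standard library are available. Lean on these libraries where they do the work, as an engineer would, in place of code of your own. Each camera call takes 0.05 s, during which the arm holds its last target. There are 200 camera calls.

TASK

Put away the three loose steel bag clips by length: the two long ones in the tray with the long pockets and the short one in the free pocket of the tray with the short pockets. Each clip goes in a pocket of its own, tabs up and lying flat on the pocket floor. Leave the clip that is already put away and everything else on the bench where they are.

Things in the scene. Friction and masses are not known exactly. Their poses are not given: they have to be found in the camera images.
- long_clip_1: steel spring bag clip, 130 mm long (x): flat closed jaws 130 x 28 (y) x 10 mm high; two upright thumb tabs at its middle (44 mm along x, 20 mm over both along y) rise to 40 mm above its underside; pinch across the tabs (along y) from above. Does not open. Same turned half round. Origin: centre of underside; z up. Lies loose on the bench.
- long_clip_2: steel spring bag clip, 130 mm long (x): flat closed jaws 130 x 28 (y) x 10 mm high; two upright thumb tabs at its middle (44 mm along x, 20 mm over both along y) rise to 40 mm above its underside; pinch across the tabs (along y) from above. Does not open. Same turned half round. Origin: centre of underside; z up. Lies loose on the bench.
- short_clip: steel spring bag clip, 90 mm long (x): flat closed jaws 90 x 28 (y) x 10 mm high; two upright thumb tabs at its middle (44 mm along x, 20 mm over both along y) rise to 40 mm above its underside; pinch across the tabs (along y) from above. Does not open. Same turned half round. Origin: centre of underside; z up. Lies loose on the bench.
- stored_clip: steel spring bag clip, 90 mm long (x): flat closed jaws 90 x 28 (y) x 10 mm high; two upright thumb tabs at its middle (44 mm along x, 20 mm over both along y) rise to 40 mm above its underside; pinch across the tabs (along y) from above. Does not open. Same turned half round. Origin: centre of underside; z up. Already put away in the short tray's -y pocket; stays there.
- long_tray: dark wooden tray, fixed, 166 mm (its x) x 136 mm (its y) x 16 mm high, with a row of two pockets side by side, each 148 mm long (x) x 42 mm wide (y) x 12 mm deep, centred at y = +36 mm and y = -36 mm, made for the 130 mm clips. Origin: centre of its underside; z up
- short_tray: dark wooden tray, fixed, 126 mm (its x) x 136 mm (its y) x 16 mm high, with a row of two pockets side by side, each 108 mm long (x) x 42 mm wide (y) x 12 mm deep, centred at y = +36 mm and y = -36 mm, made for the 90 mm clips. Origin: centre of its underside; z up
- long_tray_pocket_a (a point): centre of the floor of the long tray's pocket at its +y side; floor 4 mm above the bench, 12 mm below the tray's top; axes as the tray's. Empty at the start.
- long_tray_pocket_b (a point): centre of the floor of the long tray's pocket at its -y side; floor 4 mm above the bench, 12 mm below the tray's top; axes as the tray's. Empty at the start.
- short_tray_pocket_a (a point): centre of the floor of the short tray's pocket at its +y side; floor 4 mm above the bench, 12 mm below the tray's top; axes as the tray's. Empty at the start.
- short_tray_pocket_b (a point): centre of the floor of the short tray's pocket at its -y side; floor 4 mm above the bench, 12 mm below the tray's top; axes as the tray's. Holds the stored clip.
- remote: black plastic remote, 165 x 44 x 18 mm, lying flat; bystander. Origin: centre of its underside
- coin_box: lacquered wooden coin box with its lid clipped on, 89 x 117 x 54 mm high; bystander. Origin: centre of its underside
- photo_block: upright clear acrylic photo block, 22 thick x 130 wide x 100 mm high; bystander. Origin: centre of its underside
- planter: beige ceramic planter with a small plant, 140 mm across at the rim, 190 mm high with leaves; bystander. Origin: centre of its underside
- tin: tea-light in an aluminium cup, 38 mm across, 16 mm high; bystander. Origin: centre of its underside
- trinket: small white ceramic trinket, 36 mm across, 34 mm high; bystander. Origin: centre of its underside
There are look-alikes about, which are no part of the job. Leave any pink or yellow look-alike of the short_tray alone.

How it is judged:
By the outcome, as a careful person would: the job done as asked, in the order asked, and still so for the second after the job is handed in, with the robot touching nothing.
It also fails if it takes over 58 s, if anything falls off the work surface, if the arm or the gripper's body presses on something with over 40 N, if the wrist force passes 120 N, or if a joint passes its speed limit or range.

## Working session

There is one attempt and no reset: what is moved stays moved. The work goes in short steps, Python scripts to look and compute and a shell command to move; the robot and the scene stay as the last step left them, time stands still between calls to the robot, and variables do not carry over. Pictures are saved under pics/ and viewed, at most 10 in all, crops included, and the job is handed in when it is done.

```bash
mkdir -p pics
python3 - <<'E'
from station import *
import cv2,numpy as np
for n in("top","side"):
    p,d=grab_frame(n); cv2.imwrite(f"pics/{n}0.png",p[:,:,::-1]); np.savez(f"{n}0.npz",p=p,d=d)
    print(n,camera_model(n))
print(sense())
E
```

```text
top {'mtx': array([[502.07931066,   0.        , 272.15238804],
       [  0.        , 502.07931066, 201.76900249],
       [  0.        ,   0.        ,   1.        ]]), 'origin': array([ 0.29499451, -0.09959612,  1.2703129 ]), 'attitude': array([  8.92457806,   0.1055337 , -90.58129916])}
side {'mtx': array([[527.29641997,   0.        , 276.14765046],
       [  0.        , 527.29641997, 207.40019045],
       [  0.        ,   0.        ,   1.        ]]), 'origin': array([0.32458296, 0.96789772, 0.71944561]), 'attitude': array([  59.0658846 ,   -0.93958029, -170.70332399])}
{'t': 0.1, 'joint_pos': array([-7.52189360e+01,  1.48543277e+01,  8.80030149e+01, -9.06447780e-05,
        7.72356646e+01, -1.16200342e+01]), 'joint_velocities': array([ 0.04582416, -0.03418625, -0.15317578, -0.11898701,  0.05055783,
       -0.04872516]), 'tau': array([ 3.09300107e-03, -4.46973073e+01, -2.91246539e+01, -7.95141932e-05,
        6.32432799e-03,  8.56653116e-06]), 'tool_pos': array([ 0.24446051, -0.4921928 ,  0.24457747]), 'ee_rot': array([-1.79908881e+02, -1.86469558e-02,  2.64011034e+01]), 'wrist_force': array([0.74538071, 0.32503632, 0.0866273 ]), 'torque': array([ 0.00338247,  0.05035059, -0.01139222]), 'grip_force': 0.0, 'finger_gap': 0.08512090006617523}
```

View pics/top0.png

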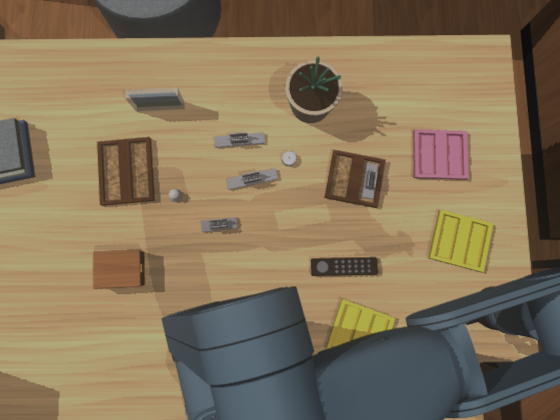

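View pics/side0.png

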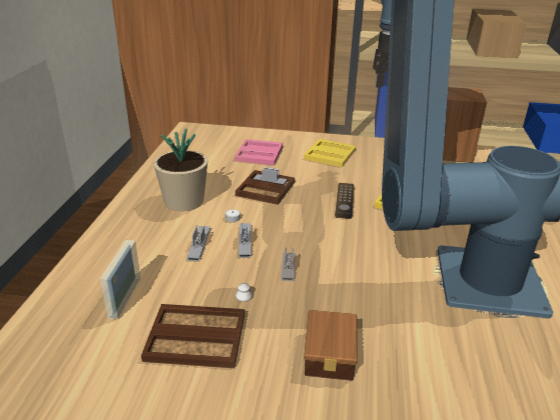

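The top view shows grey clips at (240,140) and (252,179), both long, and at (220,225), the short one. The dark trays are at (126,172), long and empty, and at (356,179), short, with the stored clip in its right (-y) pocket at (371,180).

Possible confusions:
- **Trays:** the pink tray at (441,155) and the yellow ones at (461,241) and (363,328) are look-alikes to leave alone.
- **Clips:** the stored clip at (371,180) could be mistaken for the short clip at (220,225).
- **Bystanders:** tin at (289,158), trinket at (175,195), photo block at (155,98), coin box at (118,268).

The side view agrees with this. Next I'll measure everything and make one close crop.

```bash
cat > h.py <<'E'
import cv2,numpy as np
from scipy.spatial.transform import Rotation as Ro
from station import *
def cam(n):
    c=camera_model(n); return c['mtx'],c['origin'],Ro.from_euler('xyz',c['attitude'],degrees=True).as_matrix()
def rays(n,uv):
    K,o,R=cam(n); uv=np.asarray(uv,float).reshape(-1,2)
    d=np.c_[(uv[:,0]-K[0,2])/K[0,0],-(uv[:,1]-K[1,2])/K[1,1],-np.ones(len(uv))]
    return o,d@R.T
def plane(n,uv,z):
    o,d=rays(n,uv); return o+d*((z-o[2])/d[:,2])[:,None]
def cloud(n,depth):
    h,w=depth.shape; u,v=np.meshgrid(np.arange(w),np.arange(h))
    o,d=rays(n,np.c_[u.ravel(),v.ravel()]); return (o+d*depth.ravel()[:,None]).reshape(h,w,3)
def rect(P):
    c,(a,b),t=cv2.minAreaRect((P[:,:2]*1000).astype(np.float32))
    if a<b: a,b,t=b,a,t+90
    return np.round(c,1),round(a,1),round(b,1),round((t+90)%180-90,1)
E
python3 - <<'E'
from h import *
f=np.load('top0.npz');p,d=f['p'],f['d'];X=cloud('top',d);Z=X[...,2]
hsv=cv2.cvtColor(p,cv2.COLOR_RGB2HSV)
print('bench z',np.median(Z[200:215,60:90]),'std',Z[200:215,60:90].std())
def roi(m,r):
    k=np.zeros_like(m);k[r[1]:r[3],r[0]:r[2]]=m[r[1]:r[3],r[0]:r[2]];return k
for n,r in dict(L1=(205,125,272,154),L2=(220,164,284,194),S=(195,212,245,238),stored=(361,160,381,200)).items():
    m=roi((hsv[...,1]<85)&((Z>.004)if n!='stored' else (Z>.008)),r); j=m&(Z<.018 if n!='stored' else Z<.022); t=m&(Z>.030)
    for nm,mm,z in(('jaw',j,.010),('tab',t,.040)):
        vv,uu=np.nonzero(mm); 
        if len(uu)<5: print(n,nm,len(uu));continue
        P=plane('top',np.c_[uu,vv],z);print(n,nm,len(uu),rect(P),'z',np.round(np.median(Z[mm]),4), 'cloudmean',np.round(X[mm][:,:2].mean(0)*1000,1),'rect',rect(X[mm]))
for n,r in dict(LT=(90,130,165,212),ST=(318,143,394,214)).items():
    m=roi((hsv[...,2]<110)&(Z>.011)&(Z<.022),r); vv,uu=np.nonzero(m);P=plane('top',np.c_[uu,vv],.016)
    print(n,len(uu),rect(P),np.median(Z[m]),rect(X[m]))
a=cv2.resize(p[120:240,90:400,::-1],None,fx=2.58,fy=2.58,interpolation=cv2.INTER_CUBIC);cv2.imwrite('pics/crop0.png',a)
E
```

```text
bench z -0.0010804642028848788 std 0.0599138748945788
L1 jaw 419 (array([658.5, -22.6]), 144.8, 35.4, -89.3) z 0.0086 cloudmean [657.9 -16.2] rect (array([659.3, -22.9]), 144.1, 35.5, -89.2)
L1 tab 67 (array([651. , -37.2]), 86.2, 34.0, 89.4) z 0.037 cloudmean [641.9 -19.7] rect (array([481.1, -46.2]), 384.8, 44.1, 9.5)
L2 jaw 427 (array([554.3, -48.2]), 129.7, 29.3, -78.1) z 0.009 cloudmean [554.2 -48.2] rect (array([554.7, -48.2]), 130.0, 29.8, -77.7)
L2 tab 62 (array([555.5, -64.2]), 73.3, 24.0, -82.6) z 0.0372 cloudmean [545.9 -49.1] rect (array([429. , -65.3]), 274.8, 41.6, 7.8)
S jaw 252 (array([438.,  36.]), 89.7, 28.2, -84.6) z 0.0088 cloudmean [437.4  35.1] rect (array([438. ,  36.3]), 90.2, 28.1, -84.7)
S tab 55 (array([437.6,  35.9]), 43.8, 20.8, -84.2) z 0.0377 cloudmean [437.3  36.3] rect (array([438.4,  36.2]), 43.7, 20.6, -84.3)
stored jaw 252 (array([ 545.9, -349.7]), 91.7, 28.4, -10.2) z 0.0127 cloudmean [ 543.  -347.5] rect (array([ 545.7, -349.4]), 91.9, 28.8, -9.5)
stored tab 74 (array([ 534.7, -345.7]), 82.6, 25.2, -17.1) z 0.0409 cloudmean [ 531.9 -335. ] rect (array([ 423.2, -239.5]), 377.7, 37.2, -41.9)
LT 1447 (array([577.3, 275.7]), 165.2, 136.8, 5.0) 0.014687285017354501 (array([577.9, 276.5]), 165.4, 137.7, 5.1)
ST 1102 (array([ 551.1, -311.4]), 135.5, 124.7, 78.4) 0.014589199376415118 (array([ 551.7, -311.9]), 136.2, 125.4, 78.2)
```

View pics/crop0.png

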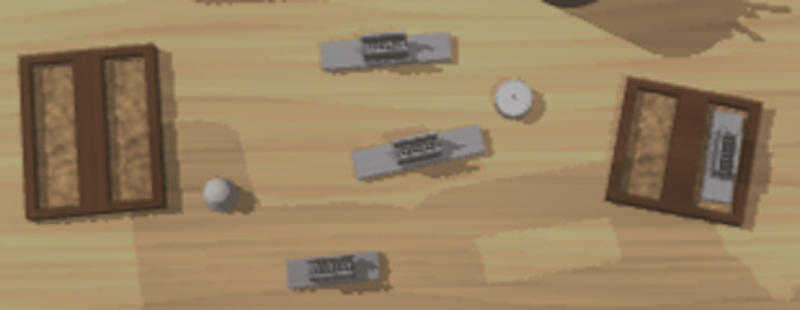

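The crop confirms the choice: two 130 mm clips (crop (388,52) and (420,152)), the short one at (335,270), the stored clip at (722,157), and the long tray empty at left. Next I'll clean up the depth dropouts and work out the first move.

```bash
cat >> h.py <<'E'
def clip(X,p,r):
    Z=X[...,2];m=np.zeros(Z.shape,np.uint8);s=cv2.cvtColor(p,cv2.COLOR_RGB2HSV)[...,1]
    sl=(slice(r[1],r[3]),slice(r[0],r[2]));m[sl]=((s<85)&(Z>.004)&(Z<.045))[sl]
    m=cv2.morphologyEx(m,cv2.MORPH_OPEN,np.ones((3,3),np.uint8))
    n,l,st,_=cv2.connectedComponentsWithStats(m);m=l==1+np.argmax(st[1:,4])
    out=[]
    for k,z in((m&(Z<.018),.01),(m&(Z>.034),.04)):
        vv,uu=np.nonzero(k);out.append(rect(plane('top',np.c_[uu,vv],z)))
    return out
def go(x,y,z,yaw):
    s=sense();R=Ro.from_euler('xyz',s['ee_rot'],degrees=True).as_matrix()
    t=R.T@(np.array([x,y,z])/1000-s['tool_pos'])*100
    print('rows xyz cm',np.round(t,2),'turn',round((s['ee_rot'][2]-yaw+180)%360-180,1),'t',s['t'])
E
python3 - <<'E'
from h import *
f=np.load('top0.npz');p,d=f['p'],f['d'];X=cloud('top',d)
for r in((205,125,272,154),(220,164,284,194),(195,212,245,238)):print(clip(X,p,r))
go(555,-48,160,102)
E
```

```text
[(array([658.5, -16.2]), 129.1, 28.8, -85.3), (array([657.7, -15.7]), 43.2, 20.9, 89.4)]
[(array([554.4, -48.2]), 129.7, 28.9, -78.0), (array([554.2, -48.3]), 41.7, 21.0, -79.1)]
[(array([437.9,  36. ]), 89.1, 28.1, -84.8), (array([437.9,  35.9]), 43.8, 20.3, -84.2)]
rows xyz cm [ 47.56 -25.96   8.51] turn -75.6 t 0.1
```

```bash
python3 -m pendant '[[[0.2,47.6,-26,8.5,-75.6],[0.2,47.6,-26,8.5,-75.6],[0.2,47.6,-26,8.5,-75.6],[0.2,47.6,-26,8.5,-75.6],[0.2,47.6,-26,8.5,-75.6],[0.2,47.6,-26,8.5,-75.6],[0.2,47.6,-26,8.5,-75.6],[0.2,47.6,-26,8.5,-75.6],[0.2,47.6,-26,8.5,-75.6],[0.2,47.6,-26,8.5,-75.6]]]'; python3 -m pendant '[[[0.2,47.6,-26,8.5,-75.6]]]' | head -c 0; python3 -c "
from h import *
go(554.5,-48.2,29,102)"
```

```text
t: 1.1
tool_pos: [0.5283, -0.0858, 0.1674]
ee_rot: [-180.0, -0.0, 102.2]
wrist_force: [-0.2, -0.4, -0.6]
finger_gap: 0.0513
grip_force: 0.0
rows xyz cm [-1.81  4.99 12.97] turn 8.7 t 1.2Exception ignored on flushing sys.stdout:
BrokenPipeError: [Errno 32] Broken pipe
```

That second one-row call was my slip: rows are relative, so the arm drifted about 5 cm further, harmlessly and in the air. I'll settle over the clip before going down.

```bash
python3 -m pendant '[[[0.2,-1.8,5,7,8.7],[0.2,-1.8,5,7,8.7],[0.2,-1.8,5,7,8.7],[0.2,-1.8,5,7,8.7],[0.2,-1.8,5,7,8.7],[0.2,-1.8,5,7,8.7]]]'; python3 -c "
from h import *
go(554.5,-48.2,29,102)"
```

```text
t: 1.8
tool_pos: [0.5487, -0.05, 0.0914]
ee_rot: [179.9, 0.1, 101.9]
wrist_force: [-0.4, 0.4, -0.4]
finger_gap: 0.0511
grip_force: 0.0
rows xyz cm [0.06 0.59 6.24] turn -0.1 t 1.8
```

Next: descend, close and lift in two calls.

```bash
python3 -m pendant '[[[0.2,0,0.6,3,0],[0.2,0,0.6,5,0],[0.2,0,0.6,6.2,0],[0.2,0,0.6,6.2,0],[-1,0,0.6,6.2,0],[-1,0,0.6,6.2,0],[-1,0,0.6,6.2,0],[-1,0,0.6,6.2,0],[-1,0,0.6,6.2,0],[-1,0,0.6,6.2,0]]]'; python3 -c "
from h import *
a=np.deg2rad(5);c=np.array([577.5,276])
for s in(36,-36):print(c+s*np.array([-np.sin(a),np.cos(a)]))
q=c+36*np.array([-np.sin(a),np.cos(a)])
go(q[0],q[1],120,185)"
```

```text
t: 2.8
tool_pos: [0.5555, -0.0486, 0.0296]
ee_rot: [179.9, 0.1, 101.9]
wrist_force: [-0.8, -0.1, 6.5]
finger_gap: 0.0187
grip_force: 59.8
[574.36239326 311.86300913]
[580.63760674 240.13699087]
rows xyz cm [34.87  9.3  -9.07] turn -83.1 t 2.8
```

```bash
python3 -m pendant '[[[-1,0,0,-5,0],[-1,0,0,-9,0],[-1,4.5,1.2,-9,-10],[-1,9,2.4,-9,-20],[-1,13.5,3.6,-9,-30],[-1,18,4.8,-9,-40],[-1,22.5,6,-9,-50],[-1,27,7.2,-9,-60],[-1,31,8.4,-9,-68],[-1,34.9,9.3,-9,-76]]]'; python3 -c "
from h import *
go(574.4,311.9,60,185)"
```

```text
t: 3.8
tool_pos: [0.5733, 0.3145, 0.1183]
ee_rot: [180.0, 0.0, 171.0]
wrist_force: [0.9, -0.6, -0.7]
finger_gap: 0.0191
grip_force: 59.0
rows xyz cm [-0.15 -0.24  5.83] turn -14.0 t 3.8
```

```bash
python3 -m pendant '[[[-1,-0.15,-0.24,2,-8],[-1,-0.15,-0.24,4,-14],[-1,-0.15,-0.24,5.8,-14],[-1,-0.15,-0.24,5.8,-14],[-1,-0.15,-0.24,5.8,-14]]]'; python3 -c "
from h import *
go(574.4,311.9,33,185)
p,d=grab_frame('side');cv2.imwrite('pics/s1.png',cv2.resize(p[250:400,80:320,::-1],None,fx=3,fy=3))"
```

```text
t: 4.3
tool_pos: [0.5744, 0.3097, 0.0602]
ee_rot: [-180.0, -0.0, -175.4]
wrist_force: [0.2, 0.7, -0.8]
finger_gap: 0.0192
grip_force: 59.0
rows xyz cm [-0.02  0.22  2.72] turn -0.4 t 4.3
```

View pics/s1.png

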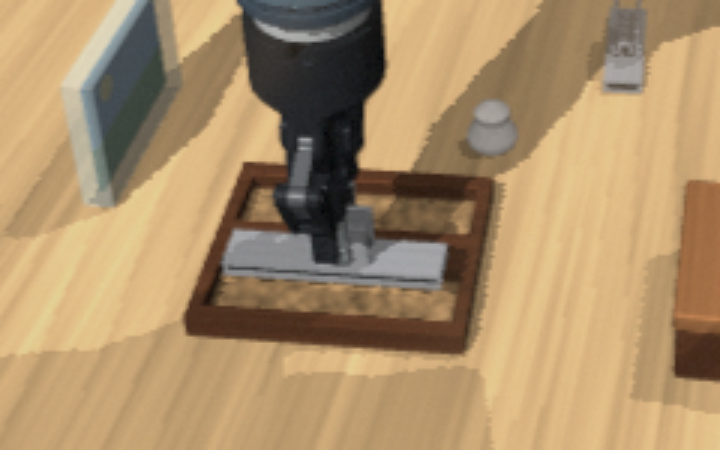

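The side crop shows the clip level, centred under the fingers and aligned above the near (+y) pocket. Lower and release.

```bash
python3 -m pendant '[[[-1,0,0.2,1,0],[-1,0,0.2,2,0],[-1,0,0.2,2.6,0],[-1,0,0.2,2.6,0],[-1,0,0.2,2.6,0]]]'; python3 -c "
from h import *
go(574.4,311.9,33,185)"
```

```text
t: 4.85
tool_pos: [0.5742, 0.3116, 0.0337]
ee_rot: [-180.0, -0.0, -175.4]
wrist_force: [0.1, -0.3, -0.6]
finger_gap: 0.0188
grip_force: 59.0
rows xyz cm [-0.02  0.03  0.07] turn -0.4 t 4.85
```

```bash
python3 -m pendant '[[[-1,0,0,0.08,0],[-1,0,0,0.08,0],[-0.1,0,0,0,0],[-0.1,0,0,0,0],[-0.1,0,0,0,0],[-0.1,0,0,0,0],[-0.1,0,0,-3,0],[-0.1,0,0,-8,0],[0.1,0,0,-11,0],[0.1,0,0,-11,0]]]'; python3 -c "
from h import *
go(658,-16,120,95)
p,d=grab_frame('side');cv2.imwrite('pics/s2.png',cv2.resize(p[200:400,80:320,::-1],None,fx=3,fy=3))"
```

```text
t: 5.85
tool_pos: [0.5776, 0.3129, 0.1502]
ee_rot: [179.8, 0.6, -175.3]
wrist_force: [-0.3, 0.5, 0.6]
finger_gap: 0.0471
grip_force: 0.0
rows xyz cm [ -5.31 -33.44   2.99] turn 89.7 t 5.85
```

View pics/s2.png

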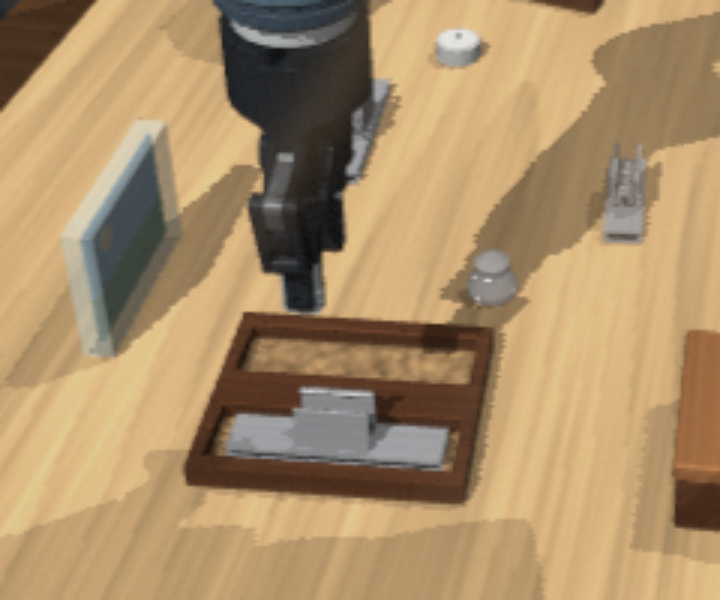

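The first clip lies flat in the near (+y) pocket with tabs up, at about crop (338,440). Now the second long clip.

```bash
python3 -m pendant '[[[0.2,-0.5,-3.8,3,8],[0.2,-1,-7.6,3,16],[0.2,-1.6,-11.4,3,24],[0.2,-2.2,-15.2,3,32],[0.2,-3,-19,3,40],[0.2,-3.6,-22.8,3,48],[0.2,-4.2,-26.6,3,56],[0.2,-4.8,-30.4,3,64],[0.2,-5.3,-33.4,3,72],[0.2,-5.3,-33.4,3,80]]]'; python3 -m pendant '[[[0.2,0,0,0,8.5],[0.2,0,0,0,9.5],[0.2,0,0,0,9.5],[0.2,0,0,0,9.5]]]'; python3 -c "
from h import *
go(658.2,-16,29,94.7)"
```

```text
t: 6.9
tool_pos: [0.6543, -0.0215, 0.1121]
ee_rot: [-179.9, 0.0, 104.1]
wrist_force: [0.6, 0.7, 0.8]
finger_gap: 0.0512
grip_force: 0.0
t: 7.3
tool_pos: [0.6539, -0.0165, 0.1135]
ee_rot: [-179.9, -0.0, 95.3]
wrist_force: [-0.5, 0.1, 0.5]
finger_gap: 0.051
grip_force: 0.0
rows xyz cm [0.   0.44 8.45] turn 0.6 t 7.3
```

```bash
python3 -m pendant '[[[0.2,0,0.4,4,0.6],[0.2,0,0.4,7,0.6],[0.2,0,0.4,8.4,0.6],[0.2,0,0.4,8.4,0.6],[-1,0,0.4,8.4,0.6],[-1,0,0.4,8.4,0.6],[-1,0,0.4,8.4,0.6],[-1,0,0.4,8.4,0.6],[-1,0,0.4,8.4,0.6],[-1,0,0.4,8.4,0.6]]]'; python3 -c "
from h import *
go(580.6,240.1,120,185)"
```

```text
t: 8.3
tool_pos: [0.6598, -0.0167, 0.0323]
ee_rot: [179.8, 0.1, 94.6]
wrist_force: [1.0, 1.2, 7.4]
finger_gap: 0.0187
grip_force: 60.7
rows xyz cm [26.22 -5.82 -8.81] turn -90.4 t 8.3
```

```bash
python3 -m pendant '[[[-1,0,0,-5,0],[-1,0,0,-8.8,0],[-1,3,-0.7,-8.8,-8],[-1,6.5,-1.4,-8.8,-16],[-1,10,-2.2,-8.8,-24],[-1,13.5,-3,-8.8,-32],[-1,17,-3.8,-8.8,-40],[-1,20,-4.5,-8.8,-48],[-1,23,-5.2,-8.8,-56],[-1,26.2,-5.8,-8.8,-64]]]'; python3 -m pendant '[[[-1,0,0,0,-8.5],[-1,0,0,0,-17],[-1,0,0,0,-25.5],[-1,0,0,0,-26],[-1,0,0,0,-26],[-1,0,0,0,-26]]]'; python3 -c "
from h import *
go(580.6,240.1,60,185)"
```

```text
t: 9.3
tool_pos: [0.579, 0.2411, 0.1185]
ee_rot: [-180.0, 0.0, 158.9]
wrist_force: [0.3, 0.6, -0.9]
finger_gap: 0.0186
grip_force: 59.7
t: 9.9
tool_pos: [0.5797, 0.2399, 0.1183]
ee_rot: [180.0, 0.0, -175.6]
wrist_force: [-0.4, -0.5, -1.3]
finger_gap: 0.0187
grip_force: 59.7
rows xyz cm [-0.09  0.01  5.83] turn -0.6 t 9.9
```

```bash
python3 -m pendant '[[[-1,-0.1,0,4,-0.6],[-1,-0.1,0,6,-0.6],[-1,-0.1,0,7.5,-0.6],[-1,-0.1,0,7.9,-0.6],[-1,-0.1,0,7.9,-0.6]]]'; python3 -c "
from h import *
go(580.6,240.1,36,185)
p,d=grab_frame('side');cv2.imwrite('pics/s3.png',cv2.resize(p[250:400,80:320,::-1],None,fx=3,fy=3))"
```

```text
t: 10.4
tool_pos: [0.5807, 0.2401, 0.0389]
ee_rot: [-180.0, -0.0, -174.9]
wrist_force: [-0.6, 0.2, -0.8]
finger_gap: 0.0188
grip_force: 59.7
rows xyz cm [0.01 0.   0.29] turn 0.1 t 10.4
```

View pics/s3.png

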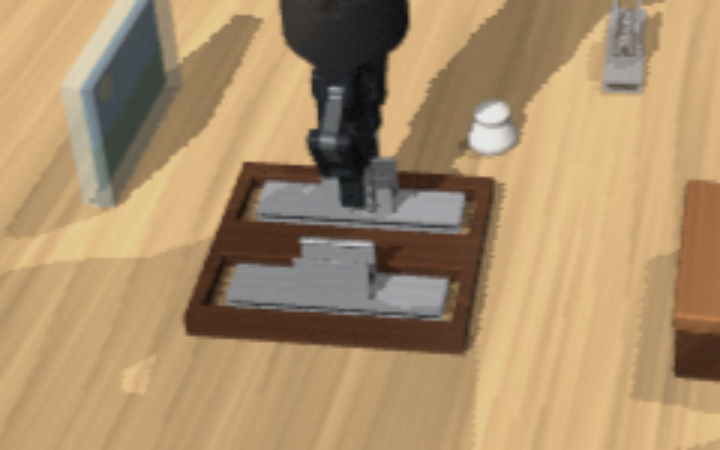

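The second clip is in its pocket opening, at about crop (360,205), and the first is undisturbed at (338,285). Lower the last 2 to 3 mm and release.

```bash
python3 -m pendant '[[[-1,0,0,0.15,0],[-1,0,0,0.25,0],[-1,0,0,0.25,0]]]'; python3 -m pendant '[[[-0.1,0,0,0,0],[-0.1,0,0,0,0],[-0.1,0,0,0,0],[-0.1,0,0,0,0],[-0.1,0,0,-3,0],[-0.1,0,0,-8,0],[0.1,0,0,-10,0],[0.1,0,0,-10,0]]]'; python3 -c "
from h import *
go(438,36,120,95.3)"
```

```text
t: 10.75
tool_pos: [0.581, 0.2403, 0.0373]
ee_rot: [180.0, 0.1, -174.9]
wrist_force: [-0.6, -0.1, -0.8]
finger_gap: 0.0189
grip_force: 59.7
t: 11.55
tool_pos: [0.5833, 0.2408, 0.1412]
ee_rot: [179.9, 0.5, -174.8]
wrist_force: [0.8, -0.2, -0.1]
finger_gap: 0.0469
grip_force: 0.0
rows xyz cm [ 16.33 -19.09   1.97] turn 89.9 t 11.55
```

```bash
python3 -m pendant '[[[0.2,2,-2.4,2,8.5],[0.2,4,-4.8,2,17],[0.2,6,-7.2,2,25.5],[0.2,8,-9.6,2,34],[0.2,10,-12,2,42.5],[0.2,12,-14.4,2,51],[0.2,14,-16.8,2,59.5],[0.2,16.3,-19.1,2,68],[0.2,16.3,-19.1,2,76.5],[0.2,16.3,-19.1,2,85]]]'; python3 -m pendant '[[[0.2,0,0,0,4.9],[0.2,0,0,0,4.9],[0.2,0,0,0,4.9]]]'
python3 - <<'E'
from h import *
go(438,36,29,95.3)
p,d=grab_frame('top');cv2.imwrite('pics/t1.png',p[:,:,::-1])
E
```

```text
t: 12.55
tool_pos: [0.4341, 0.0346, 0.1158]
ee_rot: [-179.9, -0.0, 99.7]
wrist_force: [-0.4, -0.4, 0.3]
finger_gap: 0.0514
grip_force: 0.0
t: 12.85
tool_pos: [0.435, 0.0354, 0.1161]
ee_rot: [-179.9, -0.0, 95.4]
wrist_force: [-1.0, 0.2, -0.2]
finger_gap: 0.0511
grip_force: 0.0
rows xyz cm [0.03 0.32 8.7 ] turn 0.1 t 12.85
```

View pics/t1.png

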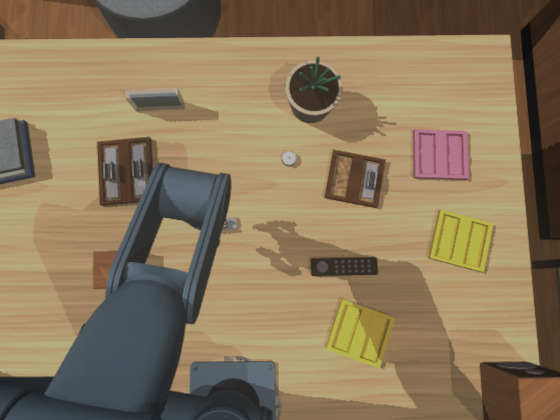

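Both long clips sit in the long tray, at (111,172) and (138,170). The short tray's free pocket is the left one, at (343,175). Now the short clip.

```bash
python3 -m pendant '[[[0.2,0,0.3,4,0],[0.2,0,0.3,7,0],[0.2,0,0.3,8.6,0],[0.2,0,0.3,8.6,0],[-1,0,0.3,8.6,0],[-1,0,0.3,8.6,0],[-1,0,0.3,8.6,0],[-1,0,0.3,8.6,0],[-1,0,0.3,8.6,0],[-1,0,0.3,8.6,0]]]'; python3 -c "
from h import *
go(558.4,-276.2,120,168.4)"
```

```text
t: 13.9
tool_pos: [0.4396, 0.0354, 0.0318]
ee_rot: [179.8, 0.0, 95.3]
wrist_force: [0.5, 1.2, 7.0]
finger_gap: 0.019
grip_force: 59.6
rows xyz cm [-32.13   8.99  -8.77] turn -73.1 t 13.9
```

```bash
python3 -m pendant '[[[-1,0,0,-5,0],[-1,0,0,-8.8,0],[-1,-4,1.1,-8.8,-8],[-1,-8,2.2,-8.8,-16],[-1,-12,3.3,-8.8,-24],[-1,-16,4.5,-8.8,-32],[-1,-20,5.6,-8.8,-40],[-1,-24,6.7,-8.8,-48],[-1,-28,7.8,-8.8,-56],[-1,-32.1,9,-8.8,-64]]]'; python3 -m pendant '[[[-1,0,0,0,-8],[-1,0,0,0,-9],[-1,0,0,0,-9],[-1,0,0,0,-9]]]'; python3 -c "
from h import *
go(558.4,-276.2,60,168.4)"
```

```text
t: 14.9
tool_pos: [0.5576, -0.2773, 0.1188]
ee_rot: [180.0, -0.0, 159.6]
wrist_force: [-0.7, -0.6, -1.1]
finger_gap: 0.0191
grip_force: 59.0
t: 15.3
tool_pos: [0.5571, -0.2747, 0.1187]
ee_rot: [180.0, -0.0, 168.2]
wrist_force: [-0.0, -0.2, -1.2]
finger_gap: 0.0185
grip_force: 59.0
rows xyz cm [-0.16 -0.12  5.87] turn -0.2 t 15.3
```

```bash
python3 -m pendant '[[[-1,-0.15,-0.1,4,0],[-1,-0.15,-0.1,6,0],[-1,-0.15,-0.1,7.5,0],[-1,-0.15,-0.1,7.9,0],[-1,-0.15,-0.1,7.9,0]]]'; python3 -c "
from h import *
go(558.4,-276.2,36,168.4)
p,d=grab_frame('side');cv2.imwrite('pics/s4.png',cv2.resize(p[120:240,190:350,::-1],None,fx=4.5,fy=4.5))"
```

```text
t: 15.8
tool_pos: [0.5588, -0.2767, 0.0396]
ee_rot: [180.0, -0.0, 168.2]
wrist_force: [-0.2, -0.0, -0.0]
finger_gap: 0.0185
grip_force: 59.0
rows xyz cm [0.05 0.04 0.36] turn -0.2 t 15.8
```

View pics/s4.png

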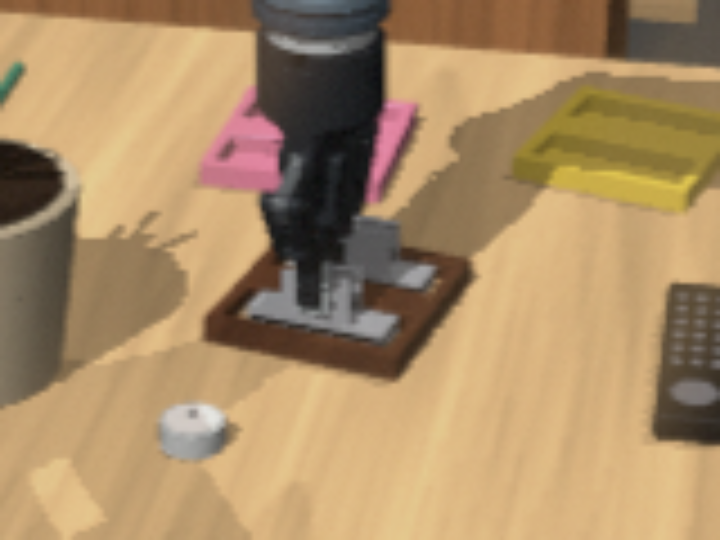

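The short clip sits over the free pocket, at about crop (325,315), level, with the stored clip behind it at (385,260). Lower and release.

```bash
python3 -m pendant '[[[-1,0,0,0.2,0],[-1,0,0,0.33,0],[-1,0,0,0.33,0]]]'; python3 -m pendant '[[[-0.1,0,0,0,0],[-0.1,0,0,0,0],[-0.1,0,0,0,0],[-0.1,0,0,0,0],[-0.1,0,0,-3,0],[-0.1,0,0,-8,0],[0.1,0,0,-12,0],[0.1,0,0,-15,0],[0.1,0,0,-15,0]]]'; python3 -m pendant '[[[0.1,10,3,-2,0],[0.1,10,3,-2,0],[0.1,20,5,-2,0],[0.1,20,5,-2,0],[0.1,20,5,-2,0],[0.1,20,5,-2,0]]]'
python3 - <<'E'
from h import *
p,d=grab_frame('top');X=cloud('top',d);Z=X[...,2]
q,_=grab_frame('side')
a=cv2.resize(p[120:230,80:400,::-1],None,fx=2.5,fy=2.5);b=cv2.resize(q[130:390,130:340,::-1],None,fx=1.25,fy=1.25)
o=np.zeros((600,800,3),np.uint8);o[:275]=a;o[275:275+325,:b.shape[1]]=b[:325];cv2.imwrite('pics/fin.png',o)
for n,r in dict(La=(100,140,123,205),Lb=(127,140,150,205),S=(333,152,353,200),st=(361,160,381,200)).items():
    s=(slice(r[1],r[3]),slice(r[0],r[2]));g=cv2.cvtColor(p,cv2.COLOR_RGB2HSV)[...,1][s]<85;z=Z[s][g]
    vv,uu=np.nonzero(g&(Z[s]>.007)&(Z[s]<.022));print(n,np.median(z[(z<.022)&(z>.007)]),np.percentile(z[z<.06],97),rect(plane('top',np.c_[uu+r[0],vv+r[1]],.014)))
E
```

```text
t: 16.15
tool_pos: [0.559, -0.2773, 0.0369]
ee_rot: [-180.0, 0.0, 168.2]
wrist_force: [0.5, -0.6, -0.7]
finger_gap: 0.0189
grip_force: 59.0
t: 17.05
tool_pos: [0.5612, -0.2788, 0.1922]
ee_rot: [-179.8, 0.5, 168.3]
wrist_force: [0.7, -0.2, 0.2]
finger_gap: 0.0467
grip_force: 0.0
t: 17.65
tool_pos: [0.3718, -0.1866, 0.2061]
ee_rot: [180.0, -0.0, 168.2]
wrist_force: [0.3, 0.1, 0.4]
finger_gap: 0.0474
grip_force: 0.0
La 0.012803136804332649 0.04186532307301919 (array([573.6, 315.2]), 130.4, 38.9, 4.0)
Lb 0.012616354653076645 0.043165542696270064 (array([579.1, 243.1]), 131.1, 36.8, 6.3)
S 0.01232507723748355 0.04372903891438047 (array([ 557.2, -274.9]), 91.8, 30.3, -12.0)
st 0.012314537708380757 0.04354712674231118 (array([ 544.5, -348.9]), 92.6, 30.3, -11.6)
```

View pics/fin.png

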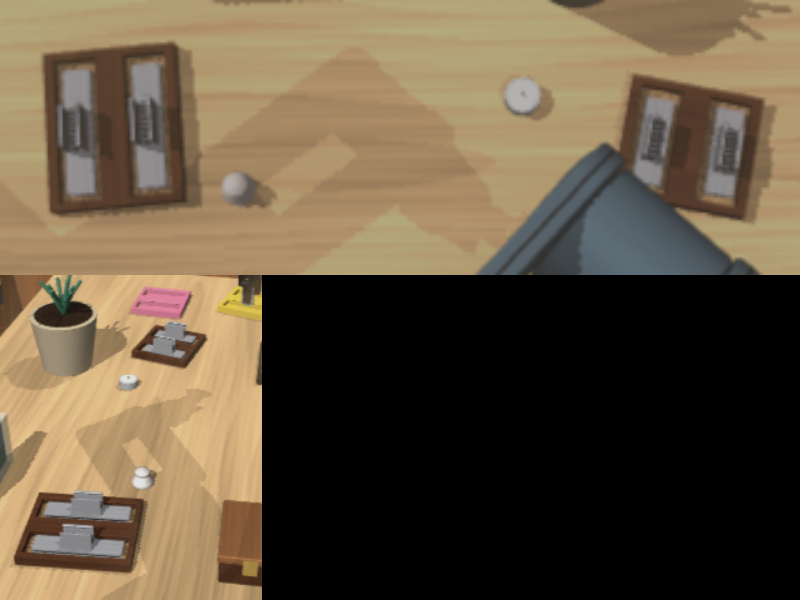

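All three clips are flat in their pockets, with jaw heights of 12.3 to 12.8 mm, matching the stored clip's 12.3 mm. The stored clip and the bystanders in view haven't moved, and the arm is clear.

```bash
python3 -c "
from station import *
print(job_done())"
```

```text
the job is handed in; nothing more can be done
None
```

The job is handed in: both long clips are in the long tray and the short clip is in the short tray's free pocket, all flat with tabs up, finished at about 18 s of the 58 s allowed.

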